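# Lay a specimen carrier down and push it home in the loading tray

## Robot

A 6-joint arm with a two-finger parallel gripper is mounted at the origin on the work surface. World frame = base frame: x ahead of the robot, y to its left, z up, the work surface at z = 0. Lengths are in mm, angles in rad, forces in N, time in s.
With the tool pointing down it reaches from about 250 to 775 mm from the base axis. Payload 4 kg.
Tool frame: the origin (TCP) lies at the centre of the arm's flange, where the gripper is bolted on; the fingertips stand 199 mm ahead of it and the grasp point (between the pads) lies 180 mm ahead of it (r.tips_ahead is the distance from the TCP to the fingertips, in mm); z points along the fingers, y is the line along which they close (so a half turn about z gives the same grasp; the last joint's range is limited). The gripper opens to 94 mm and grips with 3 to 60 N. Pads are 16 mm wide; open, the fingers measure 119 mm over their backs; the gripper's body (75 mm by 177 mm) begins 78 mm behind the grasp point.
Start: joints at [-0.103, 0.087, 1.371, -0, 1.684, -0.103], TCP at [550, -0.005, 404.706] pointing down, gripper open.
Joint ranges: [-3.1, 3.1], [-0.76, 2.03], [0.27, 2.55], [-1.08, 4.22], [0.17, 2.65], [-2.57, 2.57]. Speed limits (rad/s): [2.79, 2.79, 3.14, 3.14, 3.14, 3.14].

## Interface

Orientations are given as a unit quaternion [x, y, z, w].
In Python, from bench import r, vision, ticket, finder gives the robot as it stands.
- The arm moves only by the tool carry_out, never from a script. Its argument "rows" is a list of rows, each a list of 5 numbers: the shift along the world's x, y, z in units of 20 cm (1.0 is 20 cm), then the turn about the world's z in units of pi/4 rad (1.0 is pi/4 rad), then the closure, from -1 (fully open) to 1 (shut). In form: [[tx, ty, tz, yaw, fingers], ...]. A call has exactly 10 rows; each row is the pose to reach, as a shift and turn from the pose commanded when the call began; what a row does not reach only later rows make up. A row lasts 1/10 s, in which the tool goes at most 50 mm and 8.59 degrees, less where a joint would pass 70% of its speed; a pose out of reach is approached as far as the arm can. A call with a number of a shift or a turn outside -1 to 1 is refused whole. A call with a gripper value outside its range is refused whole. The fingers move at their own pace and stop on an object; "squeeze" is the grip in N (left out, the last holds). Time passes only in rows, so rows that repeat a pose let the fingers close, or fill a call up. It gives the time, the measured TCP pose, the force, the opening and the grip force at its end, in the units of the state.
- r.state(): the state, without advancing time (a new reading comes with each control period).
- vision.read_camera(name): name is "scene" or "side" or "wrist"; returns (picture, depth): 420x560x3 uint8, blue, green, red; 420x560 float32, mm along the optical axis (not along the pixel's ray), 0 where there is no reading.
- vision.calibration(name): a dict with "mtx" (3x3 intrinsics, pixels), "world_to_cam" (4x4, takes a point from world to camera coordinates). Camera axes: x right, y up, looking along -z (the intrinsics and any distortion apply to the point x, -y, -z); pixel columns grow to the right and rows downward; lengths in mm; the calibration is good to about 2 mm. A picture is of the moment at which its call begins: read the wrist's pose just before it. calibration takes no time and is no camera call; for the wrist camera it gives the pose at the moment of the call.
- ticket.finish_job(): hands the job in; it is judged then, once.
Trained networks look in the newest picture that a camera, given by its name, has taken for a name from the list of things; names that differ only in an ending like _2 or _b are one class to them, and where a whole thing is asked for, a point or a joint stands for the part that bears it (a point fixed in the world has none). Each returns a list of dicts, best first, with "p" (0 to 1); they miss things now and then, are a little off and sometimes report something else, mostly with a low value. They report only what shows in the picture. A call takes as long as a camera call. They do not tell look-alikes from the thing itself.
- finder.recognise(camera, name): "xyz" ([x, y, z] in mm, in world coordinates, good to about 4 mm: the middle of the surface that is visible of it).
- finder.mark_of(camera, name): "xyz" ([x, y, z] in mm, in world coordinates, good to about 4 mm: a listed point, or the origin of a listed thing).
The state is a dict: "time_s": time; "joint_pos": joint angles; "joint_velocities": joint speeds; "joint_efforts": joint torques, N m; "tcp_pos": TCP position; "tool_rot": TCP orientation; "ft_force": force on the tool from outside, world axes, zero at the start; "torque": the same for the moment, N m; "gripper_width": opening from 0.0 (shut) to 1.0 (fully open); "grasp_force": force on a finger pad.
Only numpy, scipy, OpenCV 4.12 (cv2) and the standard library are available. Lean on these libraries where they do the work, as an engineer would, in place of code of your own. Each camera call takes 0.05 s, during which the arm holds its last target. There are 200 camera calls.

## Task

In the two-lane loading tray, push the standing blue specimen carrier over backwards with the fingertips so that it lies flat with its specimen facing up, then push it along its lane until it rests fully home against the end stop. Do not pick it up or lift it, and do not touch the polished specimen, only the blue frame. Leave the orange carrier standing where it is and everything else on the bench in place.

Things in the scene. Friction and masses are not known exactly. Their poses are not given: they have to be found in the camera images.
- tray: fixed aluminium loading tray, 260 mm (x) x 164 mm (y), plate 12 mm thick. Origin: centre of its underside, on the bench; x along the lanes to the end stop, away from the robot; z up. Three dark rails 8 mm wide, 6 mm above the plate, at y = -78, 0, +78 mm make two lanes 70 mm wide, centred on y = -39 and +39 mm. The end nearer the robot is open.
- stop (a point): on the inner face of the tray's red end stop, at plate height, on the middle line (tray x = 110 mm, z = 12 mm). The stop crosses both lanes and stands 14 mm above the plate. A carrier lying home has its centre 32 mm before this face (tray x = 78 mm).
- blue: The blue specimen carrier: square blue metal plate 64 x 64 x 18 mm, about 0.2 kg, standing on edge in either lane, specimen face towards the robot. Origin: middle of the underside it stands on. x: square out of the plain back (towards the stop while standing, straight down when lying specimen up); z: up while standing. 
- blue_center (a point): centre of the blue carrier plate, 32 mm from each edge of the square (on the standing edge's middle line, mid-thickness)
- blue_heel (a point): middle of the blue carrier's bottom back edge, about which it turns when pushed over backwards; it stays on the plate all the time if the carrier is only pushed. Pushed on the face 52 mm above the plate, the carrier tips without sliding, passes its balance after 15 mm of travel and falls on its back by itself, towards the stop
- blue_specimen: the polished specimen in the blue carrier: a black round mount 31 mm across with a bright metal middle, in the centre of the face, recessed 1.5 mm behind the frame. The bare frame around it is 15 mm wide at its narrowest; push there (the top 15 mm of the face while it stands) or on the edges. Same origin and axes as blue
- orange: The orange specimen carrier: square orange metal plate 64 x 64 x 18 mm, about 0.2 kg, standing on edge in either lane, specimen face towards the robot. Origin: middle of the underside it stands on. x: square out of the plain back (towards the stop while standing, straight down when lying specimen up); z: up while standing. It must stay standing and unmoved.
- orange_center (a point): centre of the orange carrier plate
- mount_a: loose green specimen mount, cylinder 30 mm across, 20 mm high, on the bench; origin under its centre
- mount_b: loose red specimen mount, cylinder 30 mm across, 20 mm high; origin under its centre
- alcohol: closed white plastic bottle with red cap, 60 mm across, 130 mm high; origin under its centre
- paste: closed amber jar, 56 mm across, 60 mm high; origin under its centre
- gauge: steel ring gauge lying flat, 60 mm outside, 30 mm hole, 20 mm high; origin under its centre
- driver: screwdriver lying on the bench right of the tray, red handle towards the robot, about 0.2 m long; origin underneath it
Mind the look-alikes: they are no part of the job. Several things have the shape of the blue; the one meant has the colours described above. There is more than one size of the orange; the one meant has the size given above.

How it is judged:
By the outcome, as a careful person would: the job done as asked, in the order asked, and still so for the second after the job is handed in, with the robot touching nothing.
It also fails if it takes over 38 s, if anything falls off the work surface, if the arm or the gripper's body presses on something with over 40 N, if the wrist force passes 120 N, or if a joint passes its speed limit or range.

## Working session

There is one attempt and no reset: what is moved stays moved. The work goes in short steps, Python scripts to look and compute and a tool call to move; the robot and the scene stay as the last step left them, time stands still between calls to the robot, and variables do not carry over. Pictures are saved under pics/ and viewed, at most 10 in all, crops included, and the job is handed in when it is done.

Besides the shell and the picture viewer there is one more tool, called after "Emit:" by a JSON object that holds its "fn" and its "kwargs", one argument or row to a line. carry_out: Moves the arm, as the interface text tells. Shifts and turns lie within -1 to 1; 1 stands for 20 cm of shift or pi/4 rad of turn. Its arguments: {"type":"object","properties":{"rows":{"type":"array"},"squeeze":{"type":"number"}},"required":["rows"]}

```bash
mkdir -p pics
cat > h.py <<'E'
from bench import r, vision, ticket, finder
import numpy as np, cv2
def look(c,fn=None):
    cal=vision.calibration(c); im,d=vision.read_camera(c)
    if fn: cv2.imwrite('pics/'+fn,im)
    return im,d,cal
def px2w(cal,u,v,d):
    K=cal['mtx'];x=(u-K[0,2])/K[0,0]*d;y=(v-K[1,2])/K[1,1]*d
    return (np.linalg.inv(cal['world_to_cam'])@np.array([x,-y,-d,1]))[:3]
def w2px(cal,p):
    q=cal['world_to_cam']@np.append(p,1);q=np.array([q[0],-q[1],-q[2]]);k=cal['mtx']@q
    return k[:2]/k[2]
E
python3 - <<'E'
from h import *
np.set_printoptions(precision=1,suppress=True)
ims=[]
for c in('scene','side'):
    im,d,cal=look(c,c+'0.png'); 
    for n in('blue','blue_center','blue_heel','orange','orange_center','stop','tray'):
        for o in finder.mark_of(c,n)[:3]:print(c,n,round(o['p'],2),np.array(o['xyz']),w2px(cal,o['xyz']))
print(r.state())
E
```

```text
scene blue 0.9 [579.5 165.5   3.9] [326.5 237.8]
scene blue 0.64 [373.7 -11.4  -1.1] [295.9 177.7]
scene blue 0.55 [559.6  32.6  10.3] [286.1 217.9]
scene blue_center 0.79 [575.5 162.1  33.2] [326.6 229.6]
scene blue_center 0.76 [372.5 -13.9  31.2] [295.6 169.7]
scene blue_center 0.68 [560.6  35.4  45.5] [287. 210.]
scene blue_heel 0.53 [368.4  -6.   -2.5] [298.  177.5]
scene orange 0.56 [564.4 -49.4  15.9] [260.  209.5]
scene orange_center 0.84 [566.  -52.7  45.2] [258.5 202.6]
scene orange_center 0.76 [ 522.4 -216.1   22.6] [217.1 183.7]
scene stop 0.96 [703.1 -75.8  11.4] [230.5 240.6]
scene stop 0.29 [568.7  27.9  14.4] [283.4 218.5]
scene tray 0.53 [565.   34.4  44.7] [286.1 211.1]
side blue 0.95 [578.4 161.9  -0.6] [268.6 198.6]
side blue 0.87 [377.5 -18.7  -3.7] [202.5 242.8]
side blue 0.65 [564.5  29.5  12.7] [274.4 217.9]
side blue_center 0.68 [578.3 163.6  24.9] [268.4 190.2]
side blue_center 0.66 [566.6  35.7  43.6] [274.6 206. ]
side blue_center 0.57 [366.2 -15.7  33.2] [196.3 229.4]
side blue_heel 0.91 [577.2 171.2  -2.2] [267.5 197.7]
side blue_heel 0.61 [570.7  28.9  1
[... 206 characters left out ...]
4  13. ] [279.3 234.8]
side orange_center 0.83 [ 517.5 -220.4   23.9] [279.5 274.9]
side orange_center 0.67 [566.6 -54.5  44. ] [283.3 223.5]
side stop 0.55 [704.5 -76.7  17.2] [341.3 230.9]
side tray 0.7 [613.  432.8  -1. ] [261.3 160.9]
side tray 0.62 [602.2 -30.1  -5.8] [294.8 234.4]
{'time_s': 0.8, 'joint_pos': array([-0.1,  0.1,  1.4,  0. ,  1.7, -0.1]), 'joint_velocities': array([-0.,  0., -0.,  0.,  0.,  0.]), 'joint_efforts': array([  0. , -34. , -30.3,   0.1,   0. ,  -0. ]), 'tcp_pos': array([550. ,  -0. , 404.7]), 'tool_rot': array([0.7, 0.7, 0. , 0. ]), 'ft_force': array([ 0.4,  0.3, -0.1]), 'torque': array([ 0., -0., -0.]), 'grasp_force': 0.0, 'gripper_width': 1.0016893035231091}
```

View pics/scene0.png

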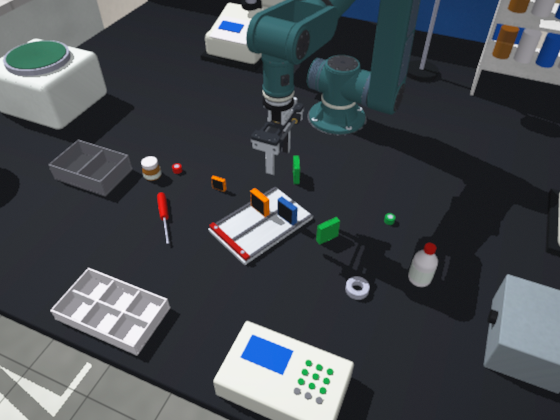

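View pics/side0.png

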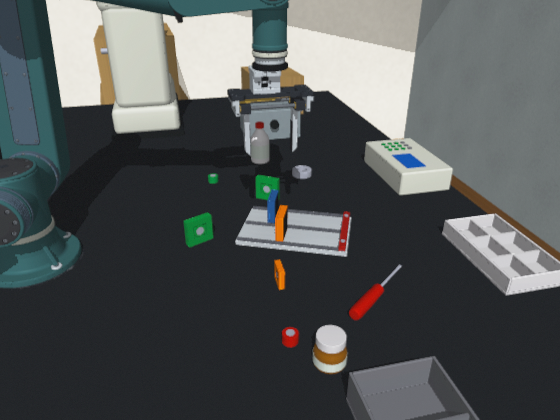

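The scene picture shows three plates shaped like the blue one: blue in the tray at (287,210), green at (297,170) and green at (328,231). The one in the tray is the only blue one. Of the two orange carriers, the larger at (259,202) stands in the tray, and a smaller look-alike is at (218,184). I'll confirm with an enlarged crop next to the wrist view.

Run:
```python
from h import *
np.set_printoptions(precision=1,suppress=True)
s=cv2.imread('pics/scene0.png')[150:270,190:350]
im,d,cal=look('wrist'); np.savez('w0.npz',im=im,d=d,K=cal['mtx'],T=cal['world_to_cam'])
a=cv2.resize(s,(400,300),interpolation=cv2.INTER_CUBIC); b=cv2.resize(im,(400,300))
cv2.imwrite('pics/wrist0full.png',im)
cv2.imwrite('pics/c0.png',cv2.resize(np.hstack([a,b]),(800,300)))
# colour clouds in world from all cams
for c in('scene','side','wrist'):
    im,d,cal=look(c)
    hsv=cv2.cvtColor(im,cv2.COLOR_BGR2HSV)
    for n,lo,hi in(('blue',(100,100,40),(125,255,255)),('orange',(8,150,100),(20,255,255)),('red',(172,120,60),(180,255,255)),('red0',(0,120,60),(5,255,255))):
        m=(cv2.inRange(hsv,lo,hi)>0)&(d>0); v,u=np.nonzero(m)
        K=cal['mtx'];D=d[v,u];P=np.stack([(u-K[0,2])/K[0,0]*D,-(v-K[1,2])/K[1,1]*D,-D,np.ones(len(D))])
        P=(np.linalg.inv(cal['world_to_cam'])@P)[:3].T
        P=P[(abs(P[:,0]-620)<130)&(abs(P[:,1]+20)<130)&(P[:,2]>8)&(P[:,2]<100)]
        if len(P)>10: print(c,n,len(P),np.percentile(P,[2,50,98],axis=0).tolist() and np.percentile(P,[2,50,98],axis=0).round(1).tolist())
```

```text
scene blue 224 [[551.0, 6.9, 16.6], [569.0, 50.6, 71.7], [583.0, 66.5, 80.1]]
scene orange 202 [[548.9, -83.5, 18.8], [569.3, -35.5, 73.8], [584.4, -20.2, 80.2]]
scene red 30 [[673.2, -149.5, 14.1], [701.4, -85.8, 24.2], [744.7, 0.6, 31.2]]
scene red0 250 [[679.4, -147.1, 17.8], [715.3, -74.2, 26.0], [747.7, -4.2, 31.2]]
side blue 261 [[541.1, -0.9, 19.1], [553.0, 6.6, 62.4], [574.7, 54.9, 78.9]]
side orange 309 [[541.2, -86.2, 18.3], [553.3, -79.4, 64.2], [575.9, -27.2, 78.9]]
side red 12 [[672.1, -146.9, 21.6], [691.3, -129.1, 27.6], [739.0, -17.6, 29.2]]
side red0 193 [[673.7, -149.1, 22.3], [708.9, -83.3, 27.4], [745.8, -6.2, 29.5]]
wrist blue 1405 [[545.5, 5.4, 25.6], [561.6, 35.4, 74.8], [577.5, 63.0, 76.3]]
wrist orange 1158 [[543.3, -80.5, 25.2], [560.8, -53.7, 74.8], [578.6, -23.8, 76.3]]
wrist red 256 [[697.6, -90.3, 13.5], [716.7, -48.5, 20.0], [740.9, -2.7, 25.4]]
wrist red0 1073 [[698.9, -99.7, 23.2], [722.9, -53.0, 24.9], [747.3, -4.7, 26.5]]
```

View pics/c0.png

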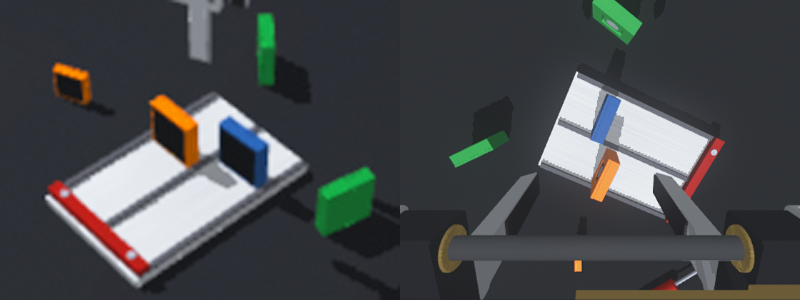

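The crop confirms it: the blue plate in the tray's left lane, crop (245,150), is the one meant. The green plates have the wrong colour. The large orange one stands beside it in the other lane. Next I'll measure yaw and edges.

```bash
cat >> h.py <<'E'
def cloud(c,rng,pre=None):
    im,d,cal=pre or look(c); hsv=cv2.cvtColor(im,cv2.COLOR_BGR2HSV)
    m=np.zeros(d.shape,bool)
    for lo,hi in rng: m|=cv2.inRange(hsv,lo,hi)>0
    m&=d>0; v,u=np.nonzero(m);K=cal['mtx'];D=d[v,u]
    P=np.stack([(u-K[0,2])/K[0,0]*D,-(v-K[1,2])/K[1,1]*D,-D,np.ones(len(D))])
    P=(np.linalg.inv(cal['world_to_cam'])@P)[:3].T
    return P[(abs(P[:,0]-600)<170)&(abs(P[:,1]+20)<150)]
B=[((100,100,40),(125,255,255))];O=[((8,150,100),(20,255,255))];R=[((172,120,60),(180,255,255)),((0,120,60),(5,255,255))];W=[((0,0,110),(180,60,255))]
E
python3 - <<'E'
from h import *
np.set_printoptions(precision=1,suppress=True)
pre=look('wrist')
for n,rg,z0,z1 in(('blue',B,70,82),('orange',O,70,82),('red',R,20,30),('white',W,8,16)):
    P=cloud('wrist',rg,pre);P=P[(P[:,2]>z0)&(P[:,2]<z1)]
    print(n,len(P),np.median(P[:,2]),cv2.minAreaRect(P[:,:2].astype(np.float32)))
im,d,cal=pre
print(w2px(cal,[560,36,76]))
c=im[60:300,140:500]; cv2.imwrite('pics/w1.png',cv2.resize(c,None,fx=2.2,fy=2.2,interpolation=cv2.INTER_CUBIC))
E
```

```text
blue 1271 74.88539037551482 ((562.076416015625, 33.5195426940918), (63.59235382080078, 18.03338050842285), 68.20037841796875)
orange 1036 74.85643662774328 ((562.5289916992188, -52.64528274536133), (63.59558868408203, 17.975805282592773), 66.37226867675781)
red 1205 24.85440115758513 ((711.4227905273438, -77.57498168945312), (162.98423767089844, 17.293689727783203), 65.53511047363281)
white 19916 10.929766468660802 ((595.5979614257812, -25.75457763671875), (163.53492736816406, 241.61260986328125), 65.33132934570312)
[285.3 165.5]
```

View pics/w1.png

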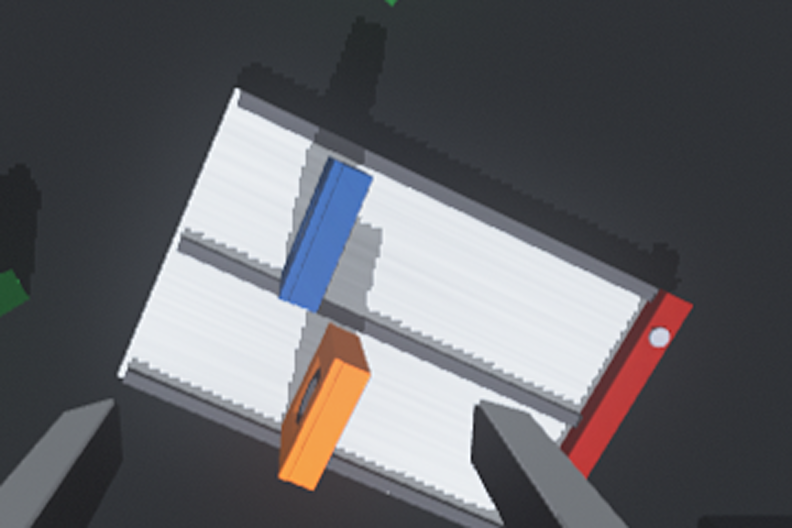

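The enlarged view shows blue at (325,235) standing in the left lane, about 3° off the tray's yaw of -24.6°. Orange is at (325,410) in the right lane, and the stop is at (640,380).

I'll turn the gripper so both fingertips spread across the lane. A gap of about 36 mm keeps them off the 31 mm specimen.

Emit:
{"fn": "carry_out", "kwargs": {
  "rows": [
    [-0.03,0.08,-0.1,0.19,0.23],
    [-0.06,0.16,-0.2,0.38,0.23],
    [-0.085,0.235,-0.3,0.57,0.23],
    [-0.085,0.235,-0.3,0.76,0.23],
    [-0.085,0.235,-0.3,0.95,0.23],
    [-0.085,0.235,-0.3,1.0,0.23],
    [-0.085,0.235,-0.3,1.0,0.23],
    [-0.085,0.235,-0.3,1.0,0.23],
    [-0.085,0.235,-0.3,1.0,0.23],
    [-0.085,0.235,-0.3,1.0,0.23]
  ],
  "squeeze": 20
}}

```text
time_s: 2.05
tcp_pos: [533.0, 46.9, 344.7]
tool_rot: [0.383, 0.924, 0.0, 0.0]
ft_force: [-1.0, 0.0, -0.1]
gripper_width: 0.382
grasp_force: 0.0
```

Emit:
{"fn": "carry_out", "kwargs": {
  "rows": [
    [0,0,0,0.19,0.23],
    [0,0,0,0.38,0.23],
    [0,0,0,0.478,0.23],
    [0,0,0,0.478,0.23],
    [0,0,0,0.478,0.23],
    [0,0,0,0.478,0.23],
    [0,0,0,0.478,0.23],
    [0,0,0,0.478,0.23],
    [0,0,0,0.478,0.23],
    [0,0,0,0.478,0.23]
  ]
}}

```text
time_s: 3.05
tcp_pos: [533.0, 47.0, 344.7]
tool_rot: [0.204, 0.979, 0.0, -0.0]
ft_force: [0.1, -0.1, -0.2]
gripper_width: 0.387
grasp_force: 0.0
```

```bash
cat >> h.py <<'E'
from scipy.spatial.transform import Rotation as Ro
T0=np.array([604.7,-30.]);a=np.radians(-24.6);ex=np.array([np.cos(a),np.sin(a)]);ey=np.array([-ex[1],ex[0]])
def tr(p): q=np.array(p[:2])-T0; return np.array([q@ex,q@ey])
def st():
    s=r.state();M=Ro.from_quat(s['tool_rot']).as_matrix()
    print('t',s['time_s'],'tcp',s['tcp_pos'],'tray',tr(s['tcp_pos']),'tooly',np.degrees(np.arctan2(M[1,1],M[0,1])),'F',s['ft_force'],'w',s['gripper_width']*94)
E
python3 - <<'E'
from h import *
np.set_printoptions(precision=1,suppress=True)
st()
pre=look('wrist','w2.png')
for n,rg,z0,z1 in(('blue',B,70,82),('orange',O,70,82),('red',R,20,30),('white',W,8,16)):
    P=cloud('wrist',rg,pre);P=P[(P[:,2]>z0)&(P[:,2]<z1)]
    if len(P)>9:
        q=cv2.minAreaRect(P[:,:2].astype(np.float32));print(n,len(P),np.median(P[:,2]),q,tr(q[0]))
E
```

```text
t 3.05 tcp [533.   47.  344.7] tray [-97.3  40.2] tooly 66.50056502102575 F [ 0.1 -0.1 -0.2] w 36.374215065492315
blue 1352 74.8917142086672 ((561.563232421875, 34.21467590332031), (50.46164321899414, 18.68068504333496), 67.39158630371094) [-66.   40.4]
orange 539 74.75944165956679 ((553.4557495117188, -56.231361389160156), (49.44984817504883, 7.617001056671143), 66.45977783203125) [-35.7 -45.2]
red 1299 24.79090921083855 ((722.6513061523438, -50.796695709228516), (104.93305969238281, 18.452592849731445), 65.18377685546875) [115.9  30.2]
white 15662 10.969126164469913 ((595.4110107421875, -25.167556762695312), (163.50628662109375, 241.87596130371094), 65.6181411743164) [-10.5   0.5]
```

View pics/w2.png

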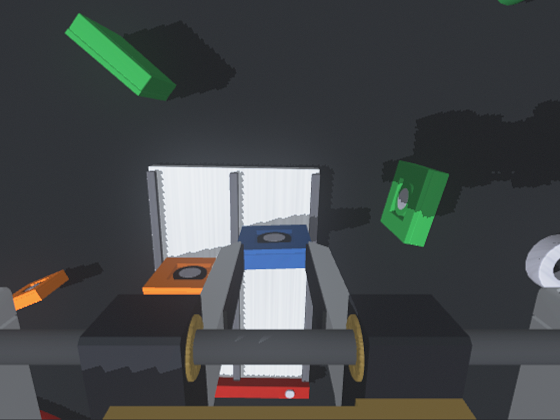

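The view shows blue at (274,245) centred between the two fingers. Orange is at (185,275), clear of the left finger. I'll descend in front of blue and push slowly.

Emit:
{"fn": "carry_out", "kwargs": {
  "rows": [
    [0,0,-0.13,0,0.23],
    [0,0,-0.26,0,0.23],
    [0,0,-0.385,0,0.23],
    [0,0,-0.385,0,0.23],
    [0.0136,-0.0062,-0.385,0,0.23],
    [0.0273,-0.0125,-0.385,0,0.23],
    [0.0409,-0.0187,-0.385,0,0.23],
    [0.0545,-0.025,-0.385,0,0.23],
    [0.0545,-0.025,-0.385,0,0.23],
    [0.0545,-0.025,-0.385,0,0.23]
  ]
}}

```text
time_s: 4.1
tcp_pos: [544.1, 41.9, 268.0]
tool_rot: [0.204, 0.979, 0.0, 0.0]
ft_force: [-0.1, 0.5, -0.6]
gripper_width: 0.385
grasp_force: 0.0
```

Emit:
{"fn": "carry_out", "kwargs": {
  "rows": [
    [0.0114,-0.0052,0,0,0.23],
    [0.0227,-0.0104,0,0,0.23],
    [0.0341,-0.0156,0,0,0.23],
    [0.0455,-0.0208,0,0,0.23],
    [0.0568,-0.026,0,0,0.23],
    [0.0682,-0.0312,0,0,0.23],
    [0.0796,-0.0364,0,0,0.23],
    [0.0909,-0.0416,0,0,0.23],
    [0.1023,-0.0468,0,0,0.23],
    [0.1137,-0.052,0,0,0.23]
  ]
}}

```text
time_s: 5.1
tcp_pos: [566.8, 31.5, 267.7]
tool_rot: [0.204, 0.979, 0.0, 0.0]
ft_force: [0.5, -0.4, -0.4]
gripper_width: 0.381
grasp_force: 0.0
```

Run:
```python
from h import *
np.set_printoptions(precision=1,suppress=True)
st()
ims=[]
for c in('scene','side'):
    pre=look(c)
    for n,rg in(('b',B),('o',O)):
        P=cloud(c,rg,pre);P=P[(P[:,2]>8)&(abs(P[:,1]+20)<100)];t=np.array([np.r_[tr(p),p[2]] for p in P]);print(c,n,len(P),np.percentile(t,[2,50,98],axis=0).tolist())
    ims.append(cv2.resize(pre[0][150:270,200:360],(400,300),interpolation=cv2.INTER_CUBIC))
cv2.imwrite('pics/c1.png',np.hstack(ims))
```

```text
t 5.1 tcp [566.8  31.5 267.7] tray [-60.   40.2] tooly 66.51151553137419 F [ 0.5 -0.4 -0.4] w 35.814187421135266
scene b 407 [[-50.257291960452584, 10.510602740528064, 13.325288833304258], [-15.091331128826633, 47.59164455040976, 29.611639174573384], [11.605750112250007, 71.25601790497514, 34.78582067458878]]
scene o 200 [[-38.21306257239317, -67.11956702548802, 18.109208112528616], [-27.70361893191233, -18.47421981334616, 74.29812789184456], [-18.185775866276977, -4.692747071367303, 79.91135330742446]]
side b 252 [[-30.286487396899872, 3.0691098470573515, 18.198276398247348], [-3.8587895327084905, 24.73839986057054, 30.544936755337403], [10.298905535160985, 69.16586099141314, 33.58825711611497]]
side o 307 [[-37.9343461468639, -73.1609890990098, 18.37304009970073], [-28.53272607806512, -68.52953129728758, 64.25583799771266], [-20.282563872273425, -12.632726516882416, 79.00072091981868]]
```

View pics/c1.png

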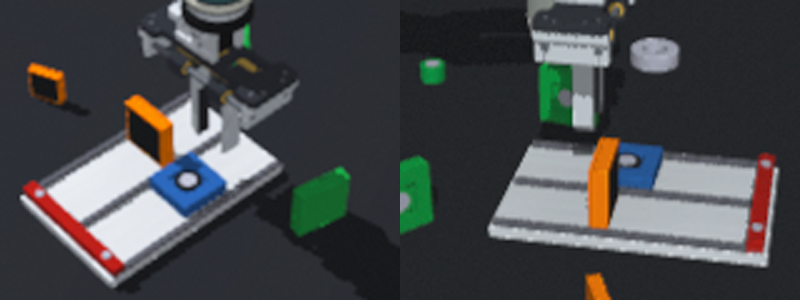

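Blue now lies flat with its specimen up, at left crop (187,183), and orange is unmoved. I'll back off, go down behind its near edge and push it along the lane.

Emit:
{"fn": "carry_out", "kwargs": {
  "rows": [
    [-0.07,0.032,0,-0.02,0.23],
    [-0.1364,0.0624,0,-0.02,0.23],
    [-0.1364,0.0624,0,-0.02,0.23],
    [-0.1364,0.0624,-0.1,-0.02,0.23],
    [-0.1364,0.0624,-0.2,-0.02,0.23],
    [-0.1364,0.0624,-0.255,-0.02,0.23],
    [-0.1364,0.0624,-0.255,-0.02,0.23],
    [-0.1,0.0458,-0.255,-0.02,0.23],
    [-0.06,0.0275,-0.255,-0.02,0.23],
    [-0.0455,0.0208,-0.255,-0.02,0.23]
  ]
}}

```text
time_s: 6.2
tcp_pos: [559.1, 35.2, 218.0]
tool_rot: [0.212, 0.977, 0.0, 0.002]
ft_force: [0.1, 0.4, -0.3]
gripper_width: 0.384
grasp_force: 0.0
```

Emit:
{"fn": "carry_out", "kwargs": {
  "rows": [
    [0.0455,-0.0208,0,0,0.23],
    [0.0909,-0.0416,0,0,0.23],
    [0.1364,-0.0624,0,0,0.23],
    [0.1818,-0.0832,0,0,0.23],
    [0.2273,-0.104,0,0,0.23],
    [0.2727,-0.1248,0,0,0.23],
    [0.3182,-0.1456,0,0,0.23],
    [0.3636,-0.1664,0,0,0.23],
    [0.41,-0.1876,0,0,0.23],
    [0.43,-0.1968,0,0,0.23]
  ]
}}

```text
time_s: 7.2
tcp_pos: [644.5, -4.2, 216.6]
tool_rot: [0.211, 0.977, -0.0, 0.0]
ft_force: [-2.2, 1.3, 0.5]
gripper_width: 0.385
grasp_force: 0.9
```

```bash
cat > m.py <<'E'
from h import *
np.set_printoptions(precision=1,suppress=True)
st()
for c in('scene','side'):
    pre=look(c)
    for n,rg in(('b',B),('o',O),('r',R)):
        P=cloud(c,rg,pre);P=P[(P[:,2]>8)];t=np.array([np.r_[tr(p),p[2]] for p in P]);t=t[(abs(t[:,1])<85)]
        if n=='b':
            k=t[t[:,2]>24]; print(cv2.minAreaRect(k[:,:2].astype(np.float32)))
        print(c,n,len(t),np.percentile(t,[2,50,98],axis=0).round(1).tolist())
E
python3 m.py
```

```text
t 7.2 tcp [644.5  -4.2 216.6] tray [25.4 40.1] tooly 65.58737027911283 F [-2.2  1.3  0.5] w 36.17225001271093
((66.62019348144531, 41.111907958984375), (66.14539337158203, 67.6990737915039), 89.91188049316406)
scene b 443 [[35.5, 10.9, 12.7], [70.7, 48.1, 29.6], [99.2, 71.9, 34.1]]
scene o 3 [[-35.4, -5.4, 56.4], [17.8, 57.2, 135.8], [24.8, 57.6, 137.1]]
scene r 292 [[109.9, -77.1, 16.7], [120.0, 6.3, 26.0], [126.0, 82.3, 30.7]]
((66.91551208496094, 37.42918395996094), (70.9793472290039, 63.51341247558594), 89.36709594726562)
side b 426 [[36.2, 2.4, 18.3], [67.3, 20.1, 30.6], [97.8, 70.1, 33.7]]
side o 306 [[-38.0, -73.3, 18.0], [-28.5, -68.4, 64.0], [-20.1, -11.1, 79.1]]
side r 238 [[108.8, -82.5, 16.0], [116.5, -18.2, 27.5], [123.9, 77.4, 29.7]]
```

Emit:
{"fn": "carry_out", "kwargs": {
  "rows": [
    [0.0068,-0.0031,0,0,0.23],
    [0.0136,-0.0062,0,0,0.23],
    [0.0205,-0.0094,0,0,0.23],
    [0.0273,-0.0125,0,0,0.23],
    [0.0341,-0.0156,0,0,0.23],
    [0.0386,-0.0177,0,0,0.23],
    [0.0432,-0.0198,0,0,0.23],
    [0.0455,-0.0208,0,0,0.23],
    [0.0478,-0.0218,0,0,0.23],
    [0.0478,-0.0218,0,0,0.23]
  ]
}}

```text
time_s: 8.3
tcp_pos: [653.2, -8.0, 216.7]
tool_rot: [0.211, 0.977, 0.0, 0.0]
ft_force: [-1.3, -0.1, 0.8]
gripper_width: 0.389
grasp_force: 0.3
```

Emit:
{"fn": "carry_out", "kwargs": {
  "rows": [
    [0.0011,-0.0005,0,0,0.23],
    [0.0023,-0.001,0,0,0.23],
    [0.0034,-0.0016,0,0,0.23],
    [0.0034,-0.0016,0,0,0.23],
    [0.0034,-0.0016,0,0,0.23],
    [0.0034,-0.0016,0,0,0.23],
    [0.0034,-0.0016,0,0,0.23],
    [0.0034,-0.0016,0,0,0.23],
    [0.0034,-0.0016,0,0,0.23],
    [0.0034,-0.0016,0,0,0.23]
  ]
}}

```text
time_s: 9.3
tcp_pos: [653.8, -8.3, 216.7]
tool_rot: [0.211, 0.977, 0.0, 0.0]
ft_force: [-0.8, 0.2, 0.0]
gripper_width: 0.388
grasp_force: 0.3
```

```bash
python3 m.py
```

```text
t 9.3 tcp [653.8  -8.3 216.7] tray [35.6 40.2] tooly 65.60963427249466 F [-0.8  0.2  0. ] w 36.449602655081726
((76.74480438232422, 41.76939392089844), (64.82142639160156, 65.59687805175781), 88.9631118774414)
scene b 416 [[45.4, 10.8, 12.9], [77.2, 48.6, 29.9], [107.8, 72.3, 34.8]]
scene o 3 [[-22.7, -3.7, 58.3], [25.8, 58.5, 138.3], [33.3, 63.5, 143.7]]
scene r 297 [[109.3, -77.3, 16.4], [119.8, 8.8, 25.9], [125.9, 83.0, 30.5]]
((76.05211639404297, 37.62324905395508), (63.376522064208984, 70.22163391113281), 0.6899843215942383)
side b 424 [[45.5, 2.4, 18.6], [76.8, 19.3, 30.7], [106.6, 69.2, 33.6]]
side o 307 [[-38.0, -73.5, 19.0], [-28.4, -68.5, 63.1], [-20.3, -12.0, 78.9]]
side r 234 [[109.1, -82.2, 15.7], [116.5, -15.8, 27.3], [123.9, 76.4, 29.3]]
```

Emit:
{"fn": "carry_out", "kwargs": {
  "rows": [
    [0.0011,-0.0005,0,0,0.23],
    [0.0023,-0.001,0,0,0.23],
    [0.0034,-0.0016,0,0,0.23],
    [0.0045,-0.0021,0,0,0.23],
    [0.0057,-0.0026,0,0,0.23],
    [0.0068,-0.0031,0,0,0.23],
    [0.008,-0.0037,0,0,0.23],
    [0.0091,-0.0042,0,0,0.23],
    [0.0091,-0.0042,0,0,0.23],
    [0.0091,-0.0042,0,0,0.23]
  ]
}}

```text
time_s: 10.4
tcp_pos: [654.7, -8.5, 216.7]
tool_rot: [0.211, 0.977, 0.0, -0.002]
ft_force: [-6.5, 2.6, 3.1]
gripper_width: 0.383
grasp_force: 3.5
```

Force is rising and the tip has fallen short of its command, so blue has reached the stop. I'll press slightly more to seat it.

Emit:
{"fn": "carry_out", "kwargs": {
  "rows": [
    [0.0011,-0.0005,0,0,0.23],
    [0.0023,-0.001,0,0,0.23],
    [0.0034,-0.0016,0,0,0.23],
    [0.0045,-0.0021,0,0,0.23],
    [0.0057,-0.0026,0,0,0.23],
    [0.0068,-0.0031,0,0,0.23],
    [0.0068,-0.0031,0,0,0.23],
    [0.0068,-0.0031,0,0,0.23],
    [0.0068,-0.0031,0,0,0.23],
    [0.0068,-0.0031,0,0,0.23]
  ]
}}

```text
time_s: 11.4
tcp_pos: [655.3, -8.8, 216.7]
tool_rot: [0.211, 0.977, 0.0, -0.004]
ft_force: [-9.4, 3.9, 5.0]
gripper_width: 0.386
grasp_force: 5.2
```

```bash
python3 m.py
```

```text
t 11.4 tcp [655.3  -8.8 216.7] tray [37.2 40.4] tooly 65.63229753686124 F [-9.4  3.9  5. ] w 36.26050333240839
((75.98765563964844, 40.51605987548828), (64.92819213867188, 72.35407257080078), 87.70965576171875)
scene b 415 [[45.8, 10.9, 13.4], [77.2, 48.0, 29.9], [108.5, 72.2, 34.7]]
scene o 4 [[-22.4, -3.0, 59.0], [22.1, 58.2, 137.6], [32.0, 62.4, 142.2]]
scene r 297 [[109.6, -77.7, 16.4], [119.9, 7.3, 25.9], [126.0, 82.4, 30.8]]
((76.27452087402344, 37.075050354003906), (63.22486877441406, 69.26274871826172), 0.19544760882854462)
side b 420 [[45.9, 3.0, 18.2], [76.6, 20.6, 30.6], [106.4, 69.4, 33.6]]
side o 307 [[-37.8, -72.7, 17.1], [-28.3, -68.6, 64.3], [-20.3, -13.5, 79.0]]
side r 234 [[109.1, -82.6, 16.8], [116.5, -18.4, 27.5], [123.9, 77.7, 29.8]]
```

Emit:
{"fn": "carry_out", "kwargs": {
  "rows": [
    [-0.02,0.0092,0,0,0.23],
    [-0.0682,0.0312,0,0,0.23],
    [-0.1364,0.0624,0,0,0.23],
    [-0.1364,0.0624,0,0,0.23],
    [-0.1364,0.0624,0.2,0,0.23],
    [-0.1364,0.0624,0.4,0,0.23],
    [-0.1364,0.0624,0.6,0,0.23],
    [-0.1364,0.0624,0.7,0,0.23],
    [-0.1364,0.0624,0.7,0,0.23],
    [-0.1364,0.0624,0.7,0,0.23]
  ]
}}

```text
time_s: 12.5
tcp_pos: [629.8, 2.5, 356.3]
tool_rot: [0.211, 0.977, -0.0, 0.0]
ft_force: [0.2, 1.3, -0.9]
gripper_width: 0.387
grasp_force: 0.0
```

```bash
python3 m.py
python3 - <<'E'
from h import *
pre=look('wrist')
for n,rg,z0,z1 in(('blue',B,24,36),('red',R,20,30)):
    P=cloud('wrist',rg,pre);P=P[(P[:,2]>z0)&(P[:,2]<z1)];t=np.array([tr(p) for p in P])
    if len(t):print(n,len(t),np.percentile(t,[1,99],axis=0),cv2.minAreaRect(t.astype(np.float32)))
s=look('scene')[0][150:270,190:350]
cv2.imwrite('pics/c2.png',np.hstack([cv2.resize(s,(400,300),interpolation=cv2.INTER_CUBIC),cv2.resize(pre[0],(400,300))]))
E
```

```text
t 12.5 tcp [629.8   2.5 356.3] tray [ 9.3 40. ] tooly 65.59672844430013 F [ 0.2  1.3 -0.9] w 36.360819287713056
((77.26153564453125, 40.638885498046875), (66.35614013671875, 64.03343200683594), 0.7531181573867798)
scene b 412 [[45.6, 9.5, 13.1], [77.9, 47.8, 29.7], [108.0, 71.8, 34.3]]
scene o 198 [[-37.9, -68.1, 19.9], [-26.8, -19.2, 73.8], [-18.5, -3.8, 80.2]]
scene r 296 [[109.4, -77.0, 16.9], [120.1, 8.4, 26.0], [126.2, 82.3, 30.8]]
((76.36751556396484, 37.358943939208984), (63.243953704833984, 68.8681869506836), 0.8350814580917358)
side b 424 [[45.8, 2.9, 18.0], [76.9, 20.1, 30.6], [106.7, 68.1, 33.7]]
side o 304 [[-37.8, -73.8, 18.5], [-28.4, -68.1, 64.0], [-20.3, -10.5, 78.9]]
side r 235 [[109.1, -83.3, 16.1], [116.6, -17.6, 27.4], [123.9, 80.1, 29.7]]
blue 2972 [[ 44.49353241   7.97173539]
 [107.57677178  69.82998776]] ((76.13845825195312, 38.642215728759766), (64.19312286376953, 63.83081817626953), 0.22923780977725983)
red 770 [[108.67648456   0.941493  ]
 [124.78643571  79.14186431]] ((116.64280700683594, 39.67477798461914), (17.098695755004883, 81.73883056640625), 0.17696018517017365)
```

View pics/c2.png

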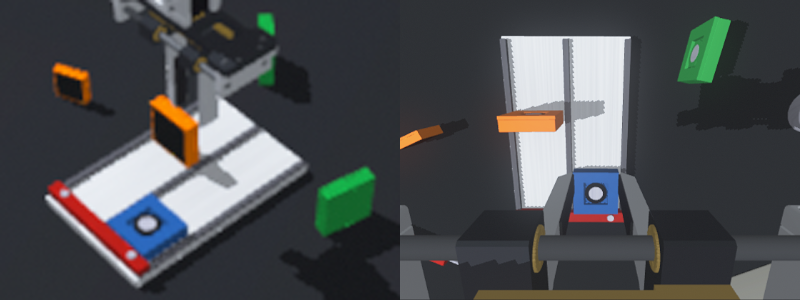

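The picture shows blue flat with its specimen up, flush against the red stop at left (147,225). In the wrist view its far edge and the stop face agree to within about 1 mm. Orange is standing where it was, and the gripper is clear of everything.

```bash
python3 -c "
from bench import ticket
print(ticket.finish_job())"
```

```text
the job is handed in; nothing more can be done
None
```

The blue carrier lies flat, specimen up, against the end stop (flush to about 1 mm by camera); the orange one still stands where it was, and the job was handed in at about 13 s of the 38 s limit.

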